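# Put the washed fundus lenses back in the graded lens rack

### The job

The four diagnostic lenses have been washed and are dry: put them back from the drying mat into the lens rack in order of size, the largest lens in the largest cup and so on down to the smallest, each lying flat, glass dome up, fully down on the floor of its own cup. Leave the two contact lens cases on the mat where they are, and let go of everything.

Things in the scene. Friction and masses are not known exactly. Their poses are not given: they have to be found in the camera images.
- lens_black: the largest of four loose diagnostic (fundus) lenses: a black-anodised knurled metal ring with a domed dark glass in it, 48 mm diameter, 26 mm high (29 mm at the middle of the dome), lying flat on the 3 mm thick grey-green drying mat. Origin: centre of its underside; z up through the glass. It is round, so any grasp yaw serves; grip the ring across its diameter.
- lens_red: the second largest of four loose diagnostic (fundus) lenses: a red-anodised knurled metal ring with a domed dark glass in it, 40 mm diameter, 26 mm high (29 mm at the middle of the dome), lying flat on the 3 mm thick grey-green drying mat. Origin: centre of its underside; z up through the glass. It is round, so any grasp yaw serves; grip the ring across its diameter.
- lens_gold: the third largest of four loose diagnostic (fundus) lenses: a gold-anodised knurled metal ring with a domed dark glass in it, 32 mm diameter, 26 mm high (29 mm at the middle of the dome), lying flat on the 3 mm thick grey-green drying mat. Origin: centre of its underside; z up through the glass. It is round, so any grasp yaw serves; grip the ring across its diameter.
- lens_blue: the smallest of four loose diagnostic (fundus) lenses: a blue-anodised knurled metal ring with a domed dark glass in it, 24 mm diameter, 26 mm high (29 mm at the middle of the dome), lying flat on the 3 mm thick grey-green drying mat. Origin: centre of its underside; z up through the glass. It is round, so any grasp yaw serves; grip the ring across its diameter.
- cup_48: largest of four ivory cups in a row on the fixed lens rack, for the 48 mm lens. Inside tapers from 61 mm at the mouth to 53 mm at the flat floor, 8 mm deep; rim 65 mm outside. Origin: centre of its underside, 6 mm above the desk; floor 3 mm, rim 11 mm above it; a seated lens tops the rim by 18. z up, y along the row to the largest; neighbour 62 mm along -y.
- cup_40: second largest of four ivory cups in a row on the fixed lens rack, for the 40 mm lens. Inside tapers from 53 mm at the mouth to 45 mm at the flat floor, 8 mm deep; rim 57 mm outside. Origin: centre of its underside, 6 mm above the desk; floor 3 mm, rim 11 mm above it; a seated lens tops the rim by 18. z up, y along the row to the largest; neighbours 62 mm along +y and 54 mm along -y.
- cup_32: third largest of four ivory cups in a row on the fixed lens rack, for the 32 mm lens. Inside tapers from 45 mm at the mouth to 37 mm at the flat floor, 8 mm deep; rim 49 mm outside. Origin: centre of its underside, 6 mm above the desk; floor 3 mm, rim 11 mm above it; a seated lens tops the rim by 18. z up, y along the row to the largest; neighbours 54 mm along +y and 46 mm along -y.
- cup_24: smallest of four ivory cups in a row on the fixed lens rack, for the 24 mm lens. Inside tapers from 37 mm at the mouth to 29 mm at the flat floor, 8 mm deep; rim 41 mm outside. Origin: centre of its underside, 6 mm above the desk; floor 3 mm, rim 11 mm above it; a seated lens tops the rim by 18. z up, y along the row to the largest; neighbour 46 mm along +y.
- case_blue: contact lens case, 28 x 62 x 16 mm, white with one blue screw cap and one white one, lying loose on the drying mat among the lenses; it stays there. Origin: centre of its underside, y along its length. Things on the mat lie about 80 mm apart. Far right of it stands a grey drawer cabinet, 0.18 m high, beyond x = 0.58 and right of y = -0.39.
- case_red: contact lens case, 28 x 62 x 16 mm, white with one red screw cap and one white one, lying loose on the drying mat among the lenses; it stays there. Origin: centre of its underside, y along its length. Things on the mat lie about 80 mm apart. Far right of it stands a grey drawer cabinet, 0.18 m high, beyond x = 0.58 and right of y = -0.39.

How it is judged:
By the outcome, as a careful person would: the job done as asked, in the order asked, and still so for the second after the job is handed in, with the robot touching nothing.
It also fails if it takes over 88 s, if anything falls off the work surface, if the arm or the gripper's body presses on something with over 40 N, if the wrist force passes 120 N, or if a joint passes its speed limit or range.

### The arm

A 6-joint arm with a two-finger parallel gripper is mounted at the origin on a cart in front of the work surface, level with it; the furniture and walls round the work are solid. World frame = base frame: x ahead of the robot, y to its left, z up, the work surface at z = 0. Lengths are in m, angles in rad, forces in N, time in s.
With the tool pointing down it reaches from about 0.35 to 0.775 m from the base axis. Payload 7.3 kg.
Tool frame: the origin (TCP) lies at the centre of the arm's flange, where the gripper is bolted on; the fingertips stand 178 mm ahead of it and the grasp point (between the pads) lies 159 mm ahead of it (tip_extent is the distance from the TCP to the fingertips, in m); z points along the fingers, y is the line along which they close (so a half turn about z gives the same grasp; the last joint's range is limited). The gripper opens to 92 mm and grips with 3 to 60 N. Pads are 19 mm wide; open, the fingers measure 130 mm over their backs; the gripper's body (75 mm by 190 mm) begins 47 mm behind the grasp point.
Start: joints at [-1.418, 0.342, 1.524, -0, 1.275, -0.146], TCP at [0.155, -0.502, 0.405] pointing down, gripper open.
Joint ranges: [-2.53, 2.53], [-0.77, 2.02], [0.04, 2.7], [-1, 4.14], [0.28, 2.66], [-3.11, 3.11]. Speed limits (rad/s): [2.57, 2.57, 3.14, 3.14, 3.14, 3.14].

### API

Orientations are given as [roll, pitch, yaw] about the fixed x, y, z axes, in that order (R = Rz(yaw) Ry(pitch) Rx(roll)).
In Python, from cell import * gives the robot as it stands.
- The arm moves only by the tool arm_command, never from a script. Its arguments are lists of equal length, an entry for each row: "xyz": the shift along the world's x, y, z in mm, a list of three; "spin": the turn about the world's z in degrees. In form: {"xyz": [[tx, ty, tz], ...], "spin": [spin, ...]}. A call has 1 to 20 rows; each row shifts and turns the commanded pose from where the row before left it; what a row does not reach is not made up. A row lasts 1/10 s, in which the tool goes at most 50 mm and 8.59 degrees, less where a joint would pass 70% of its speed; a pose out of reach is approached as far as the arm can. A call with a gripper value outside its range is refused whole. "jaw" is the opening, from -1 (shut) to 1 (fully open), set as the call begins (left out, the last holds). The fingers move at their own pace and stop on an object; "squeeze" is the grip in N (left out, the last holds). Time passes only in rows, so rows that do not move let the fingers close. It gives the time, the measured TCP pose, the force, the opening and the grip force at its end, in the units of the state.
- observe(): the state, without advancing time (a new reading comes with each control period).
- read_camera(name): name is "side" or "top" or "wrist"; returns a dict with "img" (400x640x3 uint8, red, green, blue), "depth" (400x640 float32, m along the optical axis (not along the pixel's ray), 0 where there is no reading), "fx", "fy", "cx", "cy" (pixels), "world_from_camera" (4x4, takes a point from camera to world coordinates). Camera axes: x right, y up, looking along -z (the intrinsics and any distortion apply to the point x, -y, -z); pixel columns grow to the right and rows downward; lengths in m; the calibration is good to about 2 mm. A picture is of the moment at which its call begins.
- hand_in(): hands the job in; it is judged then, once.
The state is a dict: "time": time; "qpos": joint angles; "qvel": joint speeds; "joint_efforts": joint torques, N m; "tool_pos": TCP position; "tool_rot": TCP orientation; "contact_force": force on the tool from outside, world axes, zero at the start; "torque": the same for the moment, N m; "opening": finger opening in m; "grip_force": force on a finger pad.
Only numpy, scipy, OpenCV 4.12 (cv2) and the standard library are available. Lean on these libraries where they do the work, as an engineer would, in place of code of your own. Each camera call takes 0.05 s, during which the arm holds its last target. There are 200 camera calls.

## Working session

There is one attempt and no reset: what is moved stays moved. The work goes in short steps, Python scripts to look and compute and a tool call to move; the robot and the scene stay as the last step left them, time stands still between calls to the robot, and variables do not carry over. Pictures are saved under pics/ and viewed, at most 14 in all, crops included, and the job is handed in when it is done.

Besides the shell and the picture viewer there is one more tool, called after ">>>" as name([rows], argument=value, ...), one row to a line, values as JSON. arm_command: Moves the arm, as the interface text tells. Its arguments: {"type":"object","properties":{"xyz":{"type":"array","items":{"type":"array","items":{"type":"number"}}},"spin":{"type":"array","items":{"type":"number"}},"jaw":{"type":"number"},"squeeze":{"type":"number"}},"required":["xyz","spin"]}

```bash
mkdir -p pics && python3 - <<'E'
from cell import *
import cv2
s=observe();print({k:s[k] for k in("time","tool_pos","tool_rot","opening")})
for n in("top","side"):
    c=read_camera(n);cv2.imwrite(f"pics/{n}0.png",c["img"][...,::-1]);print(n,c["fx"],c["cx"],c["cy"],c["world_from_camera"].round(3).tolist(),[k for k in c])
E
```

```text
{'time': 0.0, 'tool_pos': array([ 0.15455742, -0.50158959,  0.40402744]), 'tool_rot': array([-3.14001221e+00, -2.01848343e-04,  2.98853474e-01]), 'opening': 0.09176025171086344}
top 475.9410709652814 316.9676942702269 200.82283242618735 [[0.011, 0.99, -0.14, 0.375], [-1.0, 0.012, 0.0, -0.103], [0.002, 0.14, 0.99, 1.227], [0.0, 0.0, 0.0, 1.0]] ['img', 'depth', 'fx', 'fy', 'cx', 'cy', 'world_from_camera']
side 384.0934559627376 319.28068125971976 194.11727985070578 [[0.996, 0.049, -0.068, 0.486], [-0.083, 0.469, -0.879, -0.848], [-0.011, 0.882, 0.471, 0.455], [0.0, 0.0, 0.0, 1.0]] ['img', 'depth', 'fx', 'fy', 'cx', 'cy', 'world_from_camera']
```

View pics/top0.png

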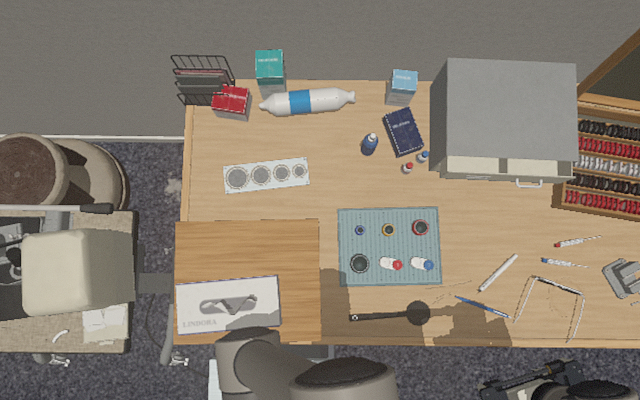

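View pics/side0.png

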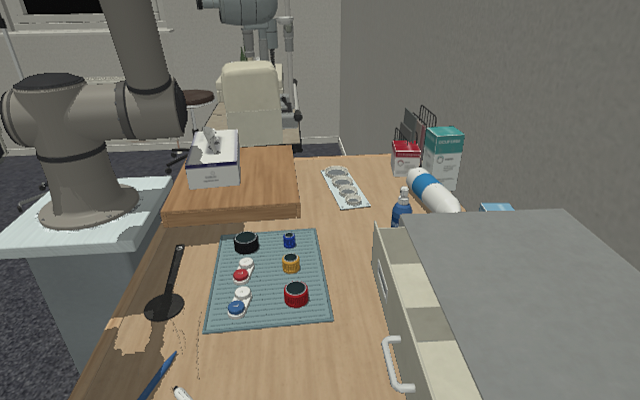

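The top view shows the mat at about (338–440, 207–285). On it are black (359,263), blue (360,230), gold (388,229) and red (421,227), with the cases at (391,264) and (422,264). The rack is at (224–310, 158–192) with the largest cup on the left. Next I'll measure using depth plus masks.

```bash
cat > h.py <<'E'
from cell import *
import cv2, numpy as np
def ray(c,u,v):
    d=np.stack([(u-c["cx"])/c["fx"],-(v-c["cy"])/c["fy"],-np.ones_like(u,float)],-1)
    T=np.array(c["world_from_camera"]);return T[:3,3],d@T[:3,:3].T
def plane(c,u,v,z):
    o,d=ray(c,np.asarray(u,float),np.asarray(v,float));return o+d*((z-o[2])/d[...,2])[...,None]
def cloud(c):
    v,u=np.mgrid[:400,:640].astype(float);o,d=ray(c,u,v);return o+d*c["depth"][...,None]
E
python3 - <<'E'
from h import *
c=read_camera("top");P=cloud(c);Z=P[...,2]
def zat(u,v): return P[v-2:v+3,u-2:u+3].reshape(-1,3).mean(0).round(4)
for n,p in dict(mat=(375,248),desk=(330,190),riser=(250,250),tissue=(190,310),bottle=(300,100),cab=(500,100),drawer=(460,165),rack=(222+5,188)).items():print(n,zat(*p))
m=((Z>.016)&(Z<.06)).astype(np.uint8);m[:205]=0;m[288:]=0;m[:,:338]=0;m[:,441:]=0
n,l,st,ce=cv2.connectedComponentsWithStats(m)
for i in range(1,n):
    if st[i,4]>15:
        q=l==i;pts=P[q];t=pts[pts[:,2]>pts[:,2].max()-.008]
        (u,v),r=cv2.minEnclosingCircle(np.argwhere(q)[:,::-1].astype(np.float32))
        print(ce[i].round(1),st[i].tolist(),"zmax",pts[:,2].max().round(3),"bbox ctr",((t.min(0)+t.max(0))/2).round(4),"ext",np.ptp(t,axis=0).round(3), c["img"][q].mean(0).round())
cv2.imwrite("pics/rack.png",cv2.resize(c["img"][150:200,215:320,::-1],None,fx=7,fy=7,interpolation=cv2.INTER_CUBIC))
cv2.imwrite("pics/mat.png",cv2.resize(c["img"][203:290,333:445,::-1],None,fx=6,fy=6,interpolation=cv2.INTER_CUBIC))
E
```

```text
mat [ 0.4282 -0.2533  0.0019]
desk [ 0.5781 -0.1369 -0.0011]
riser [0.418  0.0614 0.0415]
tissue [0.2766 0.1864 0.1055]
bottle [ 0.8007 -0.0568  0.0575]
cab [ 0.7636 -0.522   0.1748]
drawer [ 0.628  -0.4504  0.0922]
rack [0.5788 0.1309 0.0071]
[419.8 226.5] [412, 219, 16, 16, 197] zmax 0.034 bbox ctr [ 0.4825 -0.3644  0.0299] ext [0.034 0.036 0.008] [110.  92.  88.]
[387.8 229.1] [382, 223, 13, 13, 129] zmax 0.035 bbox ctr [ 0.4764 -0.2821  0.0312] ext [0.028 0.028 0.008] [126. 117.  91.]
[359.3 229.4] [355, 225, 10, 10, 70] zmax 0.033 bbox ctr [ 0.4734 -0.2102  0.0291] ext [0.023 0.02  0.008] [ 94. 102. 124.]
[358.9 263.1] [350, 254, 19, 19, 288] zmax 0.034 bbox ctr [ 0.3894 -0.21    0.0299] ext [0.045 0.045 0.008] [91. 95. 92.]
[383.9 261.7] [379, 257, 11, 10, 53] zmax 0.025 bbox ctr [ 0.3939 -0.2738  0.0212] ext [0.023 0.025 0.008] [210. 207. 201.]
[415.  261.3] [411, 257, 10, 10, 52] zmax 0.021 bbox ctr [ 0.3948 -0.3532  0.0187] ext [0.023 0.023 0.005] [213. 211. 205.]
[396.6 264. ] [392, 259, 10, 11, 51] zmax 0.022 bbox ctr [ 0.388  -0.3053  0.0192] ext [0.025 0.023 0.006] [183.  92.  91.]
[428.3 264.5] [423, 260, 11, 10, 50] zmax 0.022 bbox ctr [ 0.3877 -0.3847  0.0189] ext [0.022 0.026 0.006] [ 91. 122. 160.]
```

View pics/rack.png

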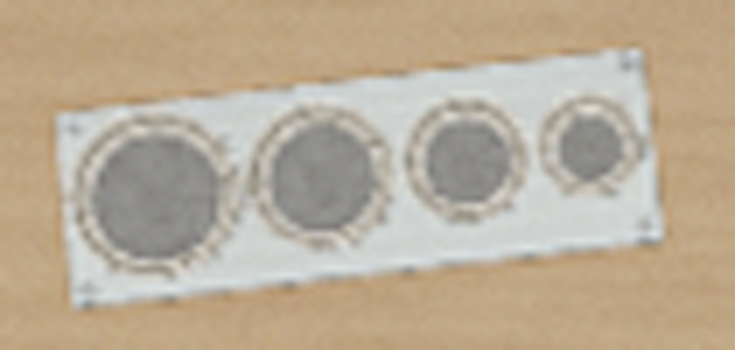

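View pics/mat.png

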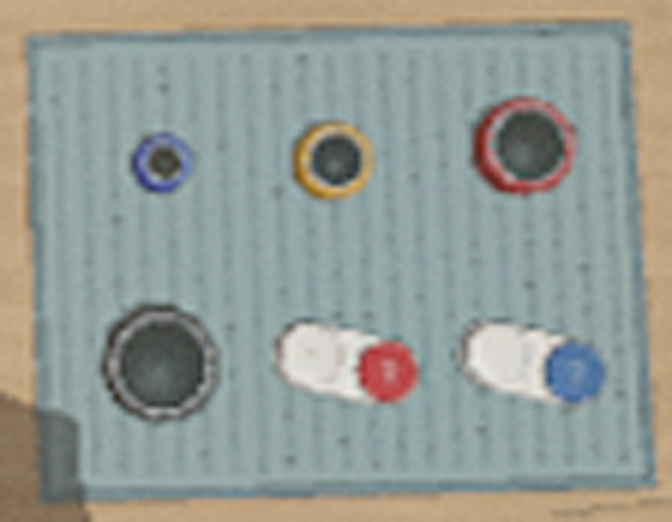

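The rack crop shows the cup floors as grey discs at crop (156,196), (322,176), (466,161) and (590,147), so the row is tilted a few degrees. The mat crop shows all four lenses upright. I'll measure the cup centres and move to a hover over black.

>>> arm_command([
  [26, 32, 0],
  [26, 32, 0],
  [26, 32, 0],
  [26, 32, 0],
  [26, 32, 0],
  [26, 32, -10],
  [26, 32, -20],
  [26, 32, -20],
  [26, 36, -20],
  [0, 0, 0],
  [0, 0, 0],
], spin=[8, 8, 8, 8, 8, 8, 8, 8, 8, 0, 0], jaw=0.4)

```text
time: 1.25
tool_pos: [0.389, -0.2089, 0.3343]
tool_rot: [-3.14, -0.001, 1.558]
contact_force: [-0.4, 0.3, 0.6]
opening: 0.0645
grip_force: 0.0
```

```bash
python3 - <<'E'
from h import *
s=observe();print(s["time"],s["tool_pos"],s["tool_rot"],s["opening"])
c=read_camera("top");hsv=cv2.cvtColor(c["img"],cv2.COLOR_RGB2HSV)
m=((hsv[...,1]<40)&(hsv[...,2]<175)).astype(np.uint8);m[:150]=0;m[200:]=0;m[:,:220]=0;m[:,315:]=0
n,l,st,ce=cv2.connectedComponentsWithStats(m,connectivity=4)
for i in range(1,n):
    if st[i,4]>25:print(st[i],ce[i].round(1),plane(c,*ce[i],.009).round(4))
w=read_camera("wrist");print(w["fx"],np.array(w["world_from_camera"]).round(3).tolist());cv2.imwrite("pics/w1.png",w["img"][...,::-1])
E
```

```text
1.25 [ 0.3889573  -0.20889845  0.33430353] [-3.14046591e+00 -5.55209880e-04  1.55753623e+00] 0.06448789722167762
[295 166   9  10  67] [298.8 170.8] [ 0.6262 -0.055   0.009 ]
[253 167  17  16 193] [260.8 174.8] [0.6143 0.0439 0.009 ]
[276 167  14  12 120] [281.5 172.6] [ 0.6209 -0.01    0.009 ]
[228 169  20  19 272] [237.  177.8] [0.6057 0.1055 0.009 ]
278.6808784018499 [[1.0, 0.015, 0.002, 0.389], [-0.015, 0.968, 0.252, -0.142], [0.002, -0.252, 0.968, 0.315], [0.0, 0.0, 0.0, 1.0]]
```

View pics/w1.png

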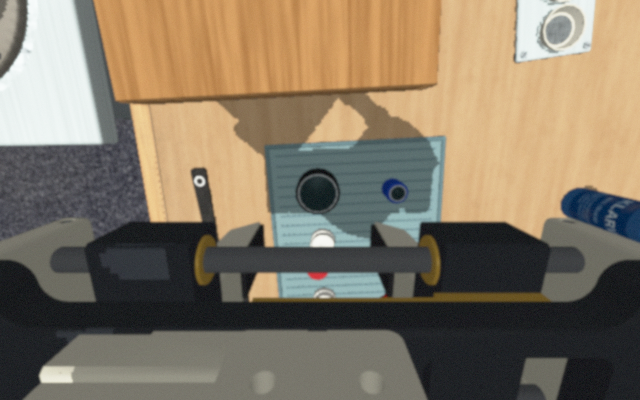

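The wrist view shows the black lens at (318,191), the blue lens at (396,191), and cup_24 at (562,28). I'll cross-check their positions from this view.

```bash
cat >> h.py <<'E'
def lenses(c):
    "ring tops (z .024-.036): fit circle to mask of tall blobs, cast on z=.029"
    P=cloud(c);Z=P[...,2]
    m=((Z>.023)&(Z<.045)&(P[...,1]<-.17)&(P[...,0]>.34)&(P[...,0]<.53)&(P[...,1]>-.42)).astype(np.uint8)
    n,l,st,ce=cv2.connectedComponentsWithStats(m)
    for i in range(1,n):
        if st[i,4]>40:
            q=np.argwhere(l==i)[:,::-1]
            p=P[l==i];print(st[i].tolist(),"ctr",((p.min(0)+p.max(0))/2).round(4),"ext",np.ptp(p,axis=0).round(3),"zmax",p[:,2].max().round(4),"centroid@.03",plane(c,*ce[i],.03).round(4))
E
python3 - <<'E'
from h import *
lenses(read_camera("wrist"));print();lenses(read_camera("top"));print();lenses(read_camera("side"))
E
```

```text
[295, 170, 45, 43, 1523] ctr [ 0.3888 -0.2119  0.028 ] ext [0.047 0.046 0.009] zmax 0.0327 centroid@.03 [ 0.3887 -0.2106  0.03  ]
[385, 180, 23, 22, 384] ctr [ 0.4732 -0.2128  0.0281] ext [0.024 0.023 0.009] zmax 0.0327 centroid@.03 [ 0.4718 -0.2118  0.03  ]

[413, 219, 15, 16, 185] ctr [ 0.4826 -0.3645  0.0295] ext [0.038 0.036 0.013] zmax 0.0359 centroid@.03 [ 0.4819 -0.3635  0.03  ]
[387, 223, 8, 10, 52] ctr [ 0.4791 -0.2899  0.028 ] ext [0.023 0.018 0.01 ] zmax 0.033 centroid@.03 [ 0.4783 -0.2898  0.03  ]

[234, 231, 24, 16, 292] ctr [ 0.3898 -0.2164  0.0276] ext [0.045 0.047 0.009] zmax 0.0321 centroid@.03 [ 0.3906 -0.2238  0.03  ]
[283, 233, 12, 8, 79] ctr [ 0.4736 -0.2183  0.0274] ext [0.022 0.019 0.009] zmax 0.0317 centroid@.03 [ 0.4741 -0.2242  0.03  ]
[282, 253, 18, 13, 172] ctr [ 0.4763 -0.2894  0.0277] ext [0.031 0.031 0.009] zmax 0.0324 centroid@.03 [ 0.4761 -0.2952  0.03  ]
[284, 281, 24, 19, 357] ctr [ 0.4831 -0.3707  0.0281] ext [0.038 0.039 0.01 ] zmax 0.0329 centroid@.03 [ 0.4831 -0.3759  0.03  ]
```

>>> arm_command([
  [0, -2, -40],
  [0, 0, -40],
  [0, 0, -40],
  [0, 0, -15],
  [0, 0, -7],
  [0, 0, 0],
  [0, 0, 0],
], spin=[0, 0, 0, 0, 0, 0, 0])

```text
time: 2.2
tool_pos: [0.3888, -0.2124, 0.1937]
tool_rot: [3.14, 0.001, 1.555]
contact_force: [0.1, -0.7, 0.5]
opening: 0.0642
grip_force: 0.0
```

>>> arm_command([
  [0, 0, 0],
  [0, 0, 0],
  [0, 0, 0],
  [0, 0, 0],
  [0, 0, 0],
  [0, 0, 0],
], spin=[0, 0, 0, 0, 0, 0], jaw=-1, squeeze=20)

```text
time: 2.8
tool_pos: [0.3888, -0.2119, 0.1934]
tool_rot: [3.14, 0.001, 1.556]
contact_force: [-0.2, -0.1, 7.4]
opening: 0.0473
grip_force: 20.0
```

>>> arm_command([
  [0, 0, 20],
  [0, 0, 40],
  [0, 0, 40],
  [22, 32, 0],
  [25, 36, 0],
  [25, 36, 0],
  [25, 36, 0],
  [25, 36, 0],
  [25, 36, 0],
  [25, 36, 0],
  [25, 36, 0],
  [20, 33, 0],
  [0, 0, 0],
  [0, 0, 0],
  [0, 0, 0],
], spin=[0, 0, 0, 0, 2, 2, 2, 2, 0, 0, 0, 0, 0, 0, 0])

```text
time: 4.3
tool_pos: [0.605, 0.1046, 0.2924]
tool_rot: [-3.14, 0.0, 1.695]
contact_force: [0.2, -0.4, -1.0]
opening: 0.0473
grip_force: 20.0
```

```bash
python3 - <<'E'
from h import *
s=observe();print(s["time"],s["tool_pos"],s["tool_rot"],s["opening"])
for n in("wrist","side"):
    c=read_camera(n);cv2.imwrite(f"pics/{n}2.png",c["img"][...,::-1])
    hsv=cv2.cvtColor(c["img"],cv2.COLOR_RGB2HSV);P=cloud(c)
    m=((hsv[...,1]<45)&(hsv[...,2]<190)&(abs(P[...,2]-.009)<.006)&(abs(P[...,0]-.615)<.05)&(abs(P[...,1]-.025)<.12)).astype(np.uint8)
    k,l,st,ce=cv2.connectedComponentsWithStats(m,connectivity=4)
    for i in range(1,k):
        if st[i,4]>40:print(n,st[i],ce[i].round(1),plane(c,*ce[i],.009).round(4),P[l==i].mean(0).round(4))
E
```

```text
4.3 [0.60503259 0.10456748 0.29241404] [-3.14033401e+00  2.45297778e-04  1.69465292e+00] 0.047336852649666424
wrist [ 280  159   77   69 1279] [320.7 176.6] [0.6061 0.1241 0.009 ] [0.6062 0.1233 0.0058]
wrist [ 287  166   63   45 1790] [318.9 186.4] [0.6055 0.1143 0.009 ] [0.6055 0.1144 0.0096]
wrist [324 281  15   9  42] [331.5 284.8] [0.6323 0.0098 0.009 ] [0.6326 0.0085 0.007 ]
wrist [306 287  28  10 200] [319.2 292.5] [ 0.6204 -0.001   0.009 ] [ 0.6204 -0.0009  0.0092]
side [321 167  49  43 721] [343.  184.7] [0.6162 0.0284 0.009 ] [0.6156 0.0324 0.0089]
```

View pics/wrist2.png

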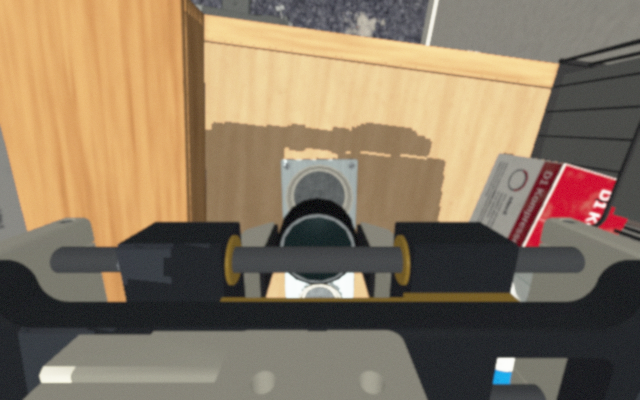

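The wrist view shows the cup_48 floor at about (319,197), below and ahead of the held black lens at (318,245). That agrees with the top estimate, so I'm lowering.

>>> arm_command([
  [0, 0, -30],
  [0, 0, -30],
  [0, 0, -15],
  [0, 0, -8],
  [0, 0, -5],
  [0, 0, -5],
  [0, 0, 0],
  [0, 0, 0],
], spin=[0, 0, 0, 0, 0, 0, 0, 0])

```text
time: 5.2
tool_pos: [0.6058, 0.1052, 0.2004]
tool_rot: [3.14, 0.0, 1.695]
contact_force: [-0.5, 0.7, -1.0]
opening: 0.0474
grip_force: 20.0
```

>>> arm_command([
  [0, 0, 0],
  [0, 0, 0],
  [0, 0, 0],
  [0, 0, 0],
  [0, 0, 0],
], spin=[0, 0, 0, 0, 0], jaw=0.4)

```text
time: 5.7
tool_pos: [0.6056, 0.1053, 0.1998]
tool_rot: [3.141, 0.0, 1.695]
contact_force: [-0.1, -0.4, -0.2]
opening: 0.0639
grip_force: 0.0
```

>>> arm_command([
  [0, 0, 20],
  [0, 0, 40],
  [0, 0, 50],
  [0, 0, 40],
], spin=[0, 0, 0, 0])

```text
time: 6.1
tool_pos: [0.6056, 0.1053, 0.3524]
tool_rot: [3.14, 0.0, 1.695]
contact_force: [0.1, 0.1, -0.2]
opening: 0.0642
grip_force: 0.0
```

>>> arm_command([
  [-10, -35, 0],
  [-10, -40, 0],
  [-10, -40, 0],
  [-10, -40, 0],
  [-10, -40, 0],
  [-10, -40, 0],
  [-10, -40, 0],
  [-10, -40, 0],
  [-10, -40, 0],
  [-10, -40, 0],
  [-10, -40, -10],
  [-13, -35, -10],
  [0, 0, 0],
  [0, 0, 0],
  [0, 0, 0],
], spin=[-7, -7, -7, -7, -7, -7, -7, -7, -7, -8, -8, -8, 0, 0, 0], jaw=0.25)

```text
time: 7.6
tool_pos: [0.4829, -0.364, 0.33]
tool_rot: [-3.142, -0.0, 0.178]
contact_force: [-0.4, 0.4, -0.3]
opening: 0.0577
grip_force: 0.0
```

```bash
python3 - <<'E'
from h import *
s=observe();print(s["time"],s["tool_pos"],s["tool_rot"],s["opening"])
c=read_camera("wrist");lenses(c)
t=read_camera("top");r=t["img"][150:200,215:320,::-1]
im=cv2.resize(r,(640,305),interpolation=cv2.INTER_CUBIC)
P=cloud(t);m=(P[...,2]>.022)&(abs(P[...,0]-.606)<.05)&(abs(P[...,1]-.105)<.05)
p=P[m];print("black",((p.min(0)+p.max(0))/2).round(4),p[:,2].max())
cv2.imwrite("pics/w3.png",cv2.resize(np.vstack([im,c["img"][:280,:,::-1]]),(640,585)))
E
```

```text
7.6 [ 0.48288076 -0.36396436  0.32999268] [-3.14153366e+00 -2.64677613e-04  1.78365843e-01] 0.05766689828976745
[160, 163, 25, 23, 430] ctr [ 0.4741 -0.2131  0.0277] ext [0.023 0.025 0.009] zmax 0.0321 centroid@.03 [ 0.4757 -0.2157  0.03  ]
[227, 170, 31, 30, 713] ctr [ 0.4764 -0.2857  0.0276] ext [0.031 0.031 0.009] zmax 0.0323 centroid@.03 [ 0.4778 -0.2868  0.03  ]
[301, 173, 38, 37, 1092] ctr [ 0.4835 -0.3668  0.0278] ext [0.039 0.039 0.009] zmax 0.0325 centroid@.03 [ 0.4848 -0.3665  0.03  ]
black [0.6066 0.107  0.0318] 0.041219203116893866
```

View pics/w3.png

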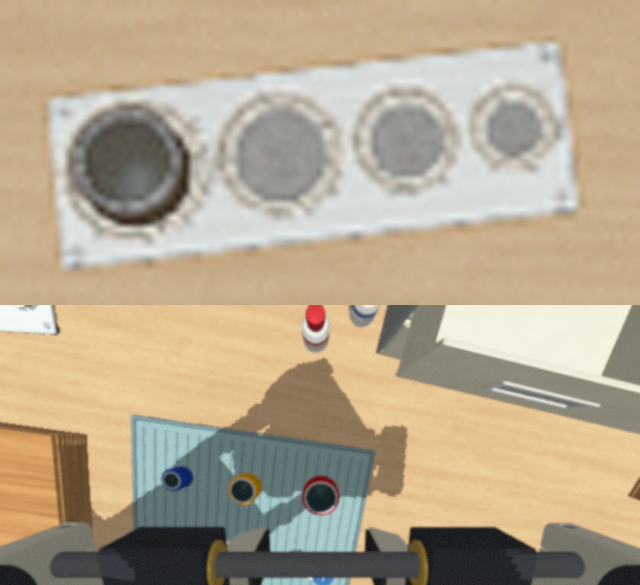

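The black lens looks seated: its top rose 6 mm, matching floor level. In the wrist view the red lens is at about (320,191), roughly 1 mm off.

>>> arm_command([
  [0, -1, -40],
  [1, 0, -40],
  [0, 0, -35],
  [0, 0, -15],
  [0, 0, -7],
  [0, 0, 0],
  [0, 0, 0],
], spin=[0, 0, 0, 0, 0, 0, 0])

```text
time: 8.4
tool_pos: [0.4842, -0.3657, 0.194]
tool_rot: [3.14, -0.001, 0.177]
contact_force: [-0.4, 0.1, 0.4]
opening: 0.0573
grip_force: 0.0
```

>>> arm_command([
  [0, 0, 0],
  [0, 0, 0],
  [0, 0, 0],
  [0, 0, 0],
  [0, 0, 0],
  [0, 0, 0],
], spin=[0, 0, 0, 0, 0, 0], jaw=-1)

```text
time: 9.0
tool_pos: [0.4837, -0.3659, 0.1936]
tool_rot: [3.14, -0.001, 0.177]
contact_force: [-0.3, 0.9, 5.7]
opening: 0.0396
grip_force: 20.0
```

>>> arm_command([
  [0, 0, 20],
  [0, 0, 40],
  [0, 0, 50],
  [12, 37, 0],
  [12, 37, 0],
  [12, 37, 0],
  [12, 37, 0],
  [12, 37, 0],
  [12, 37, 0],
  [12, 37, 0],
  [12, 37, 0],
  [12, 37, 0],
  [12, 37, 0],
  [11, 40, 0],
  [0, 0, 0],
  [0, 0, 0],
  [0, 0, 0],
], spin=[0, 0, 0, 8, 8, 8, 8, 8, 8, 8, 8, 8, 8, 7, 0, 0, 0])

```text
time: 10.7
tool_pos: [0.6143, 0.0434, 0.3025]
tool_rot: [-3.141, 0.0, 1.694]
contact_force: [0.1, -0.2, -0.5]
opening: 0.0394
grip_force: 20.0
```

>>> arm_command([
  [0, 0, -40],
  [0, 0, -30],
  [0, 0, -15],
  [0, 0, -8],
  [0, 0, -5],
  [0, 0, -5],
  [0, 0, 0],
  [0, 0, 0],
], spin=[0, 0, 0, 0, 0, 0, 0, 0])

```text
time: 11.5
tool_pos: [0.6148, 0.0441, 0.2005]
tool_rot: [3.14, 0.0, 1.695]
contact_force: [0.1, 0.4, -0.5]
opening: 0.0391
grip_force: 20.0
```

>>> arm_command([
  [0, 0, 0],
  [0, 0, 0],
  [0, 0, 0],
  [0, 0, 0],
  [0, 0, 0],
  [0, 0, 20],
  [0, 0, 40],
  [0, 0, 50],
  [0, 0, 40],
], spin=[0, 0, 0, 0, 0, 0, 0, 0, 0], jaw=0.2)

```text
time: 12.4
tool_pos: [0.6145, 0.0443, 0.3524]
tool_rot: [3.14, 0.0, 1.695]
contact_force: [0.8, 1.0, 0.3]
opening: 0.055
grip_force: 0.0
```

>>> arm_command([
  [-14, -33, 0],
  [-14, -33, 0],
  [-14, -33, 0],
  [-14, -33, 0],
  [-14, -33, 0],
  [-14, -33, 0],
  [-14, -33, 0],
  [-14, -33, 0],
  [-14, -33, -10],
  [-12, -32, -10],
  [0, 0, 0],
  [0, 0, 0],
  [0, 0, 0],
], spin=[0, 0, 0, 0, 0, 0, 0, 0, 0, 0, 0, 0, 0], jaw=0.0)

```text
time: 13.7
tool_pos: [0.4769, -0.284, 0.33]
tool_rot: [3.141, -0.0, 1.696]
contact_force: [-0.1, 0.4, -0.2]
opening: 0.046
grip_force: 0.0
```

```bash
python3 - <<'E'
from h import *
s=observe();print(s["time"],s["tool_pos"],s["tool_rot"],s["opening"])
c=read_camera("wrist");lenses(c)
t=read_camera("top");P=cloud(t)
for n,x,y in(("black",.606,.105),("red",.6143,.0439)):
    m=(P[...,2]>.022)&(np.hypot(P[...,0]-x,P[...,1]-y)<.032)
    p=P[m];print(n,((p.min(0)+p.max(0))/2).round(4),p[:,2].max())
cv2.imwrite("pics/w4.png",cv2.resize(t["img"][150:200,215:320,::-1],(640,305),interpolation=cv2.INTER_CUBIC))
E
```

```text
13.7 [ 0.47691959 -0.28402339  0.3300323 ] [ 3.14105385e+00 -6.56981819e-05  1.69565305e+00] 0.046035664339120326
[310, 109, 25, 25, 459] ctr [ 0.4734 -0.2132  0.0281] ext [0.024 0.023 0.008] zmax 0.0323 centroid@.03 [ 0.4732 -0.2133  0.03  ]
[300, 178, 30, 30, 696] ctr [ 0.4751 -0.2858  0.0282] ext [0.031 0.032 0.01 ] zmax 0.0334 centroid@.03 [ 0.475  -0.2843  0.03  ]
black [0.6092 0.1065 0.0316] 0.04115567867307779
red [0.6147 0.045  0.0321] 0.04077169255860236
```

View pics/w4.png

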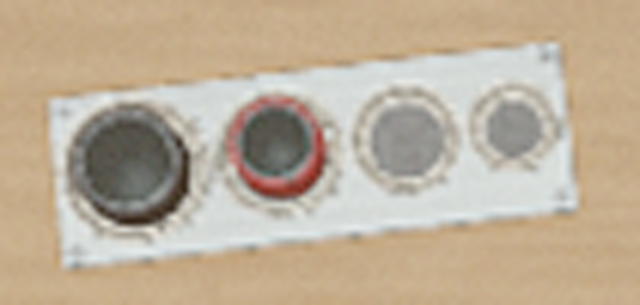

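Red sits in cup_40, at (276,145) in the crop, with its top at the same height as black. Next is gold.

>>> arm_command([
  [-1, 0, -40],
  [0, 0, -40],
  [0, 0, -35],
  [0, 0, -15],
  [0, 0, -7],
  [0, 0, 0],
  [0, 0, 0],
], spin=[0, 0, 0, 0, 0, 0, 0])

```text
time: 14.5
tool_pos: [0.4762, -0.2847, 0.1938]
tool_rot: [3.14, 0.001, 1.696]
contact_force: [-0.4, -0.5, 0.3]
opening: 0.0458
grip_force: 0.0
```

>>> arm_command([
  [0, 0, 0],
  [0, 0, 0],
  [0, 0, 0],
  [0, 0, 0],
  [0, 0, 0],
  [0, 0, 0],
], spin=[0, 0, 0, 0, 0, 0], jaw=-1)

```text
time: 15.1
tool_pos: [0.4758, -0.2849, 0.1937]
tool_rot: [3.14, 0.001, 1.695]
contact_force: [-1.0, 0.0, 6.9]
opening: 0.0312
grip_force: 20.0
```

>>> arm_command([
  [0, 0, 20],
  [0, 0, 40],
  [0, 0, 50],
  [15, 27, 0],
  [15, 28, 0],
  [15, 28, 0],
  [15, 28, 0],
  [15, 28, 0],
  [14, 28, 0],
  [14, 27, 0],
  [14, 27, 0],
  [14, 27, 0],
  [14, 27, 0],
  [0, 0, 0],
  [0, 0, 0],
  [0, 0, 0],
], spin=[0, 0, 0, 0, 0, 0, 0, 0, 0, 0, 0, 0, 0, 0, 0, 0])

```text
time: 16.7
tool_pos: [0.6202, -0.0106, 0.3026]
tool_rot: [-3.141, 0.0, 1.694]
contact_force: [-0.2, 0.0, 0.1]
opening: 0.0314
grip_force: 20.0
```

>>> arm_command([
  [0, 0, -40],
  [0, 0, -30],
  [0, 0, -15],
  [0, 0, -8],
  [0, 0, -5],
  [0, 0, -5],
  [0, 0, 0],
  [0, 0, 0],
], spin=[0, 0, 0, 0, 0, 0, 0, 0])

```text
time: 17.5
tool_pos: [0.6208, -0.0098, 0.2005]
tool_rot: [3.14, 0.0, 1.695]
contact_force: [0.8, -0.5, -1.5]
opening: 0.0313
grip_force: 20.0
```

>>> arm_command([
  [0, 0, 0],
  [0, 0, 0],
  [0, 0, 0],
  [0, 0, 0],
  [0, 0, 0],
  [0, 0, 20],
  [0, 0, 40],
  [0, 0, 50],
  [0, 0, 40],
], spin=[0, 0, 0, 0, 0, 0, 0, 0, 0], jaw=0.0)

```text
time: 18.4
tool_pos: [0.6205, -0.0097, 0.3524]
tool_rot: [3.14, 0.0, 1.695]
contact_force: [1.4, 0.4, -0.8]
opening: 0.0458
grip_force: 0.0
```

>>> arm_command([
  [-21, -29, 0],
  [-21, -29, 0],
  [-21, -29, 0],
  [-21, -29, 0],
  [-21, -29, 0],
  [-21, -29, -10],
  [-21, -29, -10],
  [0, 0, 0],
  [0, 0, 0],
  [0, 0, 0],
], spin=[0, 0, 0, 0, 0, 0, 0, 0, 0, 0], jaw=-0.1)

```text
time: 19.4
tool_pos: [0.4741, -0.2122, 0.3301]
tool_rot: [3.141, 0.0, 1.696]
contact_force: [-0.7, -0.1, 0.6]
opening: 0.0416
grip_force: 0.0
```

```bash
python3 - <<'E'
from h import *
s=observe();print(s["time"],s["tool_pos"],s["tool_rot"],s["opening"])
lenses(read_camera("wrist"))
t=read_camera("top");P=cloud(t)
m=(P[...,2]>.022)&(np.hypot(P[...,0]-.6209,P[...,1]+.01)<.026)
p=P[m];print(((p.min(0)+p.max(0))/2).round(4),p[:,2].max())
E
```

```text
19.4 [ 0.47409814 -0.21223298  0.33008866] [3.14070598e+00 2.50282065e-04 1.69556244e+00] 0.04161282211633002
[305, 181, 22, 22, 386] ctr [ 0.4732 -0.2128  0.0283] ext [0.023 0.023 0.009] zmax 0.0327 centroid@.03 [ 0.4731 -0.2118  0.03  ]
[ 0.6211 -0.009   0.0314] 0.040589752113986854
```

>>> arm_command([
  [0, 0, -40],
  [0, 0, -40],
  [0, 0, -35],
  [0, 0, -15],
  [0, 0, -7],
  [0, 0, 0],
  [0, 0, 0],
], spin=[0, 0, 0, 0, 0, 0, 0])

```text
time: 20.2
tool_pos: [0.4742, -0.2127, 0.1937]
tool_rot: [3.14, 0.001, 1.696]
contact_force: [1.0, -0.1, 1.2]
opening: 0.0414
grip_force: 0.0
```

>>> arm_command([
  [0, 0, 0],
  [0, 0, 0],
  [0, 0, 0],
  [0, 0, 0],
  [0, 0, 0],
  [0, 0, 0],
], spin=[0, 0, 0, 0, 0, 0], jaw=-1)

```text
time: 20.8
tool_pos: [0.4738, -0.2129, 0.1935]
tool_rot: [3.14, 0.001, 1.695]
contact_force: [-1.4, -0.7, 6.3]
opening: 0.0231
grip_force: 20.0
```

>>> arm_command([
  [0, 0, 20],
  [0, 0, 40],
  [0, 0, 50],
  [21, 22, 0],
  [22, 22, 0],
  [22, 22, 0],
  [22, 23, 0],
  [22, 23, 0],
  [22, 23, 0],
  [22, 23, 0],
  [0, 0, 0],
  [0, 0, 0],
  [0, 0, 0],
], spin=[0, 0, 0, 0, 0, 0, 0, 0, 0, 0, 0, 0, 0])

```text
time: 22.1
tool_pos: [0.626, -0.0554, 0.3024]
tool_rot: [-3.141, -0.0, 1.695]
contact_force: [-0.8, -0.4, -0.1]
opening: 0.023
grip_force: 20.0
```

>>> arm_command([
  [0, 0, -40],
  [0, 0, -30],
  [0, 0, -15],
  [0, 0, -8],
  [0, 0, -5],
  [0, 0, -5],
  [0, 0, 0],
  [0, 0, 0],
], spin=[0, 0, 0, 0, 0, 0, 0, 0])

```text
time: 22.9
tool_pos: [0.6268, -0.0548, 0.2006]
tool_rot: [3.14, 0.0, 1.695]
contact_force: [0.2, -0.3, 1.7]
opening: 0.0231
grip_force: 20.0
```

>>> arm_command([
  [0, 0, 0],
  [0, 0, 0],
  [0, 0, 0],
  [0, 0, 0],
  [0, 0, 0],
  [0, 0, 20],
  [0, 0, 40],
  [0, 0, 50],
  [0, 0, 40],
  [-20, -40, 0],
  [-20, -40, 0],
  [-20, -40, 0],
  [-20, -40, 0],
  [0, 0, 0],
  [0, 0, 0],
  [0, 0, 0],
], spin=[0, 0, 0, 0, 0, 0, 0, 0, 0, 0, 0, 0, 0, 0, 0, 0], jaw=-0.1)

```text
time: 24.5
tool_pos: [0.5469, -0.2139, 0.3497]
tool_rot: [3.141, -0.0, 1.696]
contact_force: [0.3, 0.2, -1.0]
opening: 0.0412
grip_force: 0.0
```

```bash
python3 - <<'E'
from h import *
t=read_camera("top");P=cloud(t);s=read_camera("side")
for c in(t,s):
  P=cloud(c)
  for n,x,y,r in(("black",.606,.105,.03),("red",.6143,.0439,.026),("gold",.6209,-.01,.022),("blue",.6262,-.055,.02)):
    m=(P[...,2]>.022)&(P[...,2]<.06)&(np.hypot(P[...,0]-x,P[...,1]-y)<r)
    p=P[m];print(n,((p.min(0)+p.max(0))/2).round(4),p[:,2].max().round(4)) if len(p) else print(n,"none")
a=cv2.resize(t["img"][150:200,215:320,::-1],(630,300),interpolation=cv2.INTER_CUBIC)
b=cv2.resize(s["img"][155:220,300:436,::-1],(630,300),interpolation=cv2.INTER_CUBIC)
cv2.imwrite("pics/fin.png",np.vstack([a,b]))
E
```

```text
black [0.6065 0.1073 0.0325] 0.0417
red [0.6146 0.045  0.0319] 0.0408
gold [ 0.6214 -0.009   0.0322] 0.0413
blue [ 0.6266 -0.0536  0.0332] 0.0406
black [0.607  0.0979 0.0296] 0.0372
red [0.6157 0.0373 0.0304] 0.0385
gold [ 0.6218 -0.0149  0.0299] 0.0377
blue [ 0.6282 -0.0616  0.03  ] 0.0377
```

View pics/fin.png

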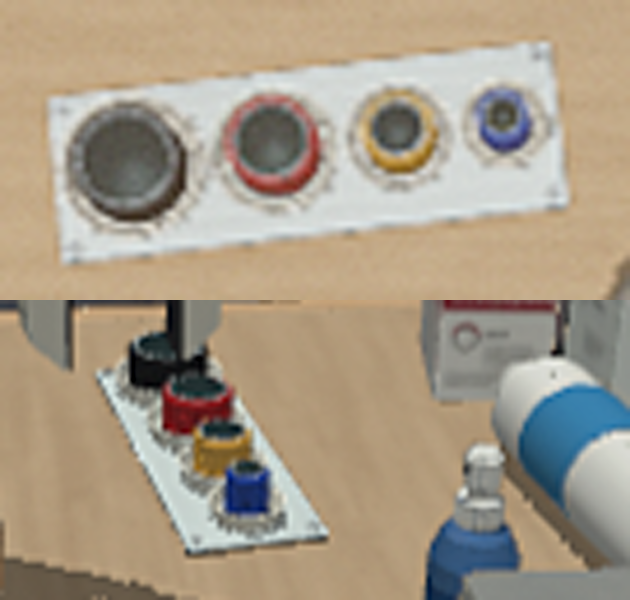

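The final pictures show all four lenses upright in their own cups, from black (127,158) to blue (503,118). Their tops are level, all at seated height.

```bash
python3 -c "
from cell import *
print(hand_in())"
```

```text
the job is handed in; nothing more can be done
None
```

All four lenses are back in the rack in size order, each dome up and at floor height in its own cup; the contact lens cases were not touched, the gripper is open and clear, and the job is handed in (about 25 s of the 88 s used).

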